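Indicate the yellow-crankd shaft in its V-blocks

ROBOT

A 6-joint arm with a two-finger parallel gripper is mounted at the origin on a cart in front of the work surface, level with it; the furniture and walls round the work are solid. World frame = base frame: x ahead of the robot, y to its left, z up, the work surface at z = 0. Lengths are in mm, angles in degrees, forces in N, time in s.
With the tool pointing down it reaches from about 350 to 850 mm from the base axis. Payload 8.1 kg.
Tool frame: the origin (TCP) lies between the finger pads; the fingertips stand 25 mm ahead of it and the grasp point (between the pads) lies 6 mm ahead of it (r.tcp_to_tips is the distance from the TCP to the fingertips, in mm); z points along the fingers, y is the line along which they close (so a half turn about z gives the same grasp; the last joint's range is limited). The gripper opens to 85 mm and grips with 20 to 120 N. Pads are 22 mm wide; open, the fingers measure 114 mm over their backs; the gripper's body (76 mm by 85 mm) begins 54 mm behind the grasp point. The pads swing forward as they close: fully open they stand 13 mm farther back than shut.
Start: joints at [61.742, 7.471, 85.268, -0, 87.261, -4.893], TCP at [237.934, 550.811, 256.292] pointing down, gripper open.
Joint ranges: [-169.43, 169.43], [-51.17, 129.36], [1.28, 143.12], [-76.62, 256.62], [0, 156.53], [-152.29, 152.29]. Speed limits (degrees/s): [136.94, 136.94, 159.86, 180, 180, 180].

INTERFACE

Orientations are given as [roll, pitch, yaw] about the fixed x, y, z axes, in that order (R = Rz(yaw) Ry(pitch) Rx(roll)).
In Python, from bench import r gives the robot as it stands.
- The arm moves only by the tool apply_moves, never from a script. Its arguments are lists of equal length, an entry for each row: "angular": the turn, a rotation vector about the world's x, y, z in units of 8 degrees (1.0 is 8 degrees), a list of three; "travel": the shift along the world's x, y, z in units of 40 mm (1.0 is 40 mm), a list of three; "jaw": the opening, from 0 (shut) to 1 (fully open). A call has 1 to 20 rows; each row shifts and turns the commanded pose from where the row before left it; what a row does not reach is not made up. A row lasts 1/8 s, in which the tool goes at most 62.5 mm and 10.7 degrees, less where a joint would pass 70% of its speed; a pose out of reach is approached as far as the arm can. A call is refused whole if a number of a shift passes 1 or a number of a turn 1, either way. A call with a gripper value outside its range is refused whole. The fingers move at their own pace and stop on an object; "force" is the grip in N (left out, the last holds). Time passes only in rows, so rows that do not move let the fingers close. It gives the time, the measured TCP pose, the force, the opening and the grip force at its end, in the units of the state.
- r.sense(): the state, without advancing time (a new reading comes with each control period).
- r.snapshot(name): name is "scene" or "top" or "wrist"; returns a dict with "color" (420x560x3 uint8, red, green, blue), "fx", "fy", "cx", "cy" (pixels), "distortion" ([k1, k2, p1, p2, k3] as OpenCV has them; the pictures are not rectified), "R" (3x3) and "t" (3): a world point X has camera coordinates R X + t; the wrist camera has in their place "mount" (4x4, takes a point from camera to tool coordinates, whose origin is the TCP and whose axes are the flange's). Camera axes: x right, y down, z forward; pixel columns grow to the right and rows downward; lengths in mm; the calibration is good to about 2 mm. A picture is of the moment at which its call begins: read the wrist's pose just before it. There is no depth.
- r.hand_in(): hands the job in; it is judged then, once.
The state is a dict: "time": time; "joint_pos": joint angles; "qd": joint speeds; "joint_efforts": joint torques, N m; "tool_pos": TCP position; "tcp_rot": TCP orientation; "ft_force": force on the tool from outside, world axes, zero at the start; "wrist_torque": the same for the moment, N m; "finger_gap": finger opening in mm; "grip_force": force on a finger pad.
Only numpy, scipy, OpenCV 4.12 (cv2) and the standard library are available. Lean on these libraries where they do the work, as an engineer would, in place of code of your own. Each camera call takes 0.05 s, during which the arm holds its last target. There are 200 camera calls.

TASK

Two shafts lie in V-blocks, each under its own dial indicator; check the runout of the one whose crank has a yellow grip. First press its indicator head down by the black knob on top, as far as it goes, so that the sprung plunger rests on the shaft; then turn the shaft by swinging its crank over the top, from leaning towards the robot to leaning about as far away, so that the high side comes up under the plunger. Leave the shaft lying in its V-blocks with the indicator down on it, and leave the blue-gripped shaft and its indicator alone.

Things in the scene. Friction and masses are not known exactly. Their poses are not given: they have to be found in the camera images.
- yellow_station: Fixed stand of the yellow-gripped shaft: grey base 160 x 150 x 12 mm, two V-blocks, 190 mm post behind (x = 75 mm). Origin on the table under the plunger and the shaft's middle; x away from the robot, y along the shaft to the left, z up; yaw up to 15 degrees. The loose 24 mm steel shaft (0.7 kg at most, brass eccentric in the middle) has its axis at x = 0, z = 47 mm.
- yellow_knob (a point): Centre of the top face of the black press knob, 28 mm across, on the yellow station's indicator head (dial 58 mm wide below it). The head slides straight down, needs 5 to 10 N and stays where left. Fully down this point is 163 mm above the table; it starts 20 to 26 mm higher. The plunger meets the shaft 8 mm before the stop.
- yellow_grip (a point): Centre of the yellow crank grip, a cylinder 18 mm thick and 34 mm long parallel to the shaft, at y = -100 mm in the station frame, 60 mm from the shaft axis (on an 8 mm arm at y = -77 mm; else it stands free). Starts leaning 50 degrees towards the robot (x = -46, z = 86 mm); should end about 50 degrees away (x = +46 mm). About 1 N turns it; it stays where left.
- yellow_plunger (a joint): How far the yellow station's sprung plunger is pushed in, m: 0 hanging free; head fully down, about 0.008 with the crank as at the start and 0.010 with the high side on top (crank 50 degrees away).
- blue_grip (a point): A shaft lying on two V-blocks on its own grey base plate, just like the yellow one's, but its crank has a BLUE grip; not to be touched. This is the centre of its blue grip.
- blue_knob (a point): A shaft lying on two V-blocks on its own grey base plate, just like the yellow one's, but its crank has a BLUE grip; not to be touched. This is the top of the black press knob on its indicator head.

How it is judged (in metres and radians):
On the way, in this order (a step that is already met when the one before it is completed fails the run):
1. the yellow station's indicator head is pressed down (knob within 4 mm of its lowest), the plunger pushed in more than 2 mm by the shaft, the crank still leaning towards the robot (z of yellow_knob in the frame of yellow_station below 0.167 m and value of joint yellow_plunger above 0.002 m and x of yellow_grip in the frame of yellow_station below -0.025 m), for 0.1 s.
2. the yellow shaft's crank has been swung over to lean away, with the plunger pressed on the shaft (z of yellow_knob in the frame of yellow_station below 0.167 m and value of joint yellow_plunger above 0.004 m and x of yellow_grip in the frame of yellow_station above 0.025 m), for 0.1 s.
At the end, for the whole second after the job is handed in: Yellow station: head down (knob within 4 mm of lowest), plunger still and pushed in over 4 mm, shaft in its V-blocks with the crank leaning away (grip 25 mm or more beyond the shaft axis, above the axis, within 12 mm of 100 mm along the shaft) (all of step 2 and z of yellow_grip in the frame of yellow_station above 0.052 m and y of yellow_grip in the frame of yellow_station between -0.112 and -0.088 m and velocity of joint yellow_plunger below 0.01 m/s); the robot touches nothing.
It fails at once if the yellow shaft is lifted or thrown out of its V-blocks, or shoved along them by more than 15 mm (y of yellow_grip in the frame of yellow_station below -0.115 m or y of yellow_grip in the frame of yellow_station above -0.085 m or z of yellow_grip in the frame of yellow_station above 0.122 m).
It fails at once if the blue-gripped shaft or its indicator is moved by more than 10 mm (distance of any of blue_grip, blue_knob from where it was at the start of the episode above 0.01 m).
It also fails if it takes over 45 s, if anything falls off the work surface, if the arm or the gripper's body presses on something with over 40 N, if the wrist force passes 120 N, or if a joint passes its speed limit or range.

## Working session

There is one attempt and no reset: what is moved stays moved. The work goes in short steps, Python scripts to look and compute and a tool call to move; the robot and the scene stay as the last step left them, time stands still between calls to the robot, and variables do not carry over. Pictures are saved under pics/ and viewed, at most 10 in all, crops included, and the job is handed in when it is done.

Besides the shell and the picture viewer there is one more tool, called after "Request:" by a JSON object that holds its "op" and its "data". apply_moves: Moves the arm, as the interface text tells. Its arguments: {"type":"object","properties":{"angular":{"type":"array"},"travel":{"type":"array"},"jaw":{"type":"array"},"force":{"type":"number"}},"required":["angular","travel","jaw"]}

```bash
mkdir -p pics; cat > h.py <<'E'
from bench import r
import numpy as np, cv2
def cam(s):
    K=np.array([[s['fx'],0,s['cx']],[0,s['fy'],s['cy']],[0,0,1.]]); return K,np.array(s['distortion'],float)
def ray(s,uv):
    K,d=cam(s); p=cv2.undistortPoints(np.array([[uv]],float),K,d)[0,0]
    R=np.array(s['R']);t=np.array(s['t']); return -R.T@t, R.T@np.array([p[0],p[1],1.])
def onz(s,uv,z):
    o,d=ray(s,uv); return o+d*(z-o[2])/d[2]
def tri(a,ua,b,ub):
    o1,d1=ray(a,ua);o2,d2=ray(b,ub)
    k=np.linalg.lstsq(np.c_[d1,-d2],o2-o1,rcond=None)[0]
    p,q=o1+k[0]*d1,o2+k[1]*d2; return (p+q)/2,np.linalg.norm(p-q)
def proj(s,X):
    K,d=cam(s); R=np.array(s['R']);return cv2.projectPoints(np.array(X,float).reshape(-1,3),cv2.Rodrigues(R)[0],np.array(s['t'],float),K,d)[0][:,0]
E
python3 - <<'E'
from h import *
import pickle
S={n:r.snapshot(n) for n in('scene','top')}
pickle.dump(S,open('S.pkl','wb'))
for n,s in S.items():
    cv2.imwrite(f'pics/{n}0.png',cv2.cvtColor(s['color'],cv2.COLOR_RGB2BGR))
    print(n,-np.array(s['R']).T@np.array(s['t']))
    hsv=cv2.cvtColor(s['color'],cv2.COLOR_RGB2HSV)
    for c,lo,hi in(('y',(22,120,90),(35,255,255)),('b',(100,120,60),(125,255,255))):
        m=cv2.inRange(hsv,lo,hi); k,l,st,ce=cv2.connectedComponentsWithStats(m)
        print(c,[(st[i].tolist(),ce[i].round(1).tolist()) for i in range(1,k) if st[i,4]>30])
E
```

```text
scene [-190.51429317 -481.97451698  527.58809661]
y [([194, 217, 18, 12, 140], [201.8, 222.2]), ([331, 263, 7, 8, 39], [333.9, 266.2]), ([123, 298, 17, 11, 63], [131.1, 303.7]), ([48, 304, 278, 116, 5435], [183.3, 367.8]), ([151, 311, 9, 10, 37], [154.4, 314.5]), ([159, 311, 11, 13, 54], [163.5, 316.9]), ([454, 371, 38, 36, 604], [472.8, 388.3])]
b [([417, 235, 54, 45, 1279], [443.4, 254.0]), ([387, 273, 23, 15, 257], [397.8, 279.7])]
top [ 284.55417508  -94.75145729 1332.91380298]
y [([214, 220, 15, 8, 102], [220.9, 223.1]), ([430, 261, 15, 32, 213], [437.1, 276.9])]
b [([379, 136, 42, 35, 779], [399.9, 151.6]), ([382, 229, 15, 8, 106], [389.4, 232.7]), ([0, 312, 163, 108, 12061], [83.2, 363.4])]
```

View pics/scene0.png

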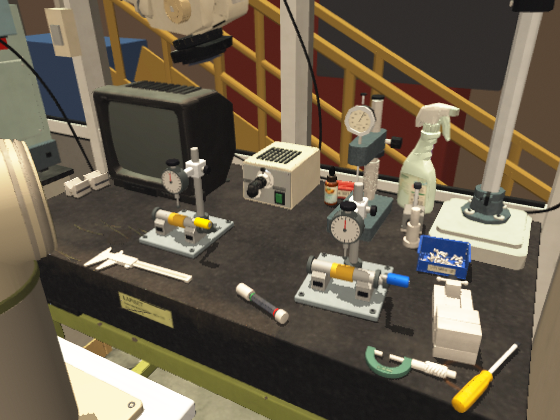

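View pics/top0.png

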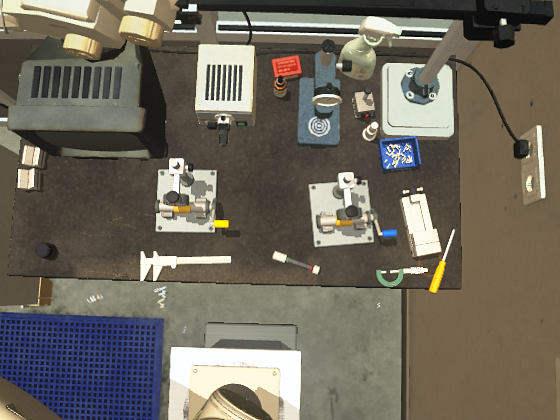

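The yellow station is the left one: its grip is at scene (202,222) and top (221,223), with the knob near scene (172,163) and top (183,195). The blue station is on the right, with its grip at scene (398,280) and top (389,233).

```bash
python3 - <<'E'
from h import *
import pickle
S=pickle.load(open('S.pkl','rb')); a,b=S['scene'],S['top']
print('ygrip',tri(a,(201.8,222.2),b,(220.9,223.1)),'bgrip',tri(a,(397.8,279.7),b,(389.4,232.7)))
print('tcp',proj(a,[238,551,256]),proj(b,[238,551,256]))
# base plate corners roughly on z=12 from top
for uv in((158,170),(216,170),(216,232),(158,232)): print(uv,onz(b,uv,12).round(1))
c1=cv2.resize(a['color'][140:260,130:240],None,fx=3.6,fy=4,interpolation=3); c1=cv2.resize(a['color'][140:260,130:240],None,fx=4,fy=4,interpolation=3)
c2=cv2.resize(b['color'][150:242,145:245],None,fx=4,fy=4,interpolation=3)
H=max(c1.shape[0],c2.shape[0]); f=lambda c:np.vstack([c,np.zeros((H-c.shape[0],c.shape[1],3),np.uint8)])
o=np.hstack([c1[:, :400],f(c2)]) 
cv2.imwrite('pics/crop.png',cv2.cvtColor(o,cv2.COLOR_RGB2BGR)); print(o.shape)
E
```

```text
ygrip (array([447.26289734,  40.42726607,  86.54825897]), np.float64(0.4179433467361902)) bgrip (array([ 436.45587728, -357.29200454,   85.44423536]), np.float64(0.19535524522088293))
tcp [[-88.83167867 133.55434219]] [[-39.57032756 305.88521201]]
(158, 170) [588.3 214.6  12. ]
(216, 170) [592.3  66.9  12. ]
(216, 232) [434.4  59.6  12. ]
(158, 232) [430.  204.6  12. ]
(480, 800, 3)
```

View pics/crop.png

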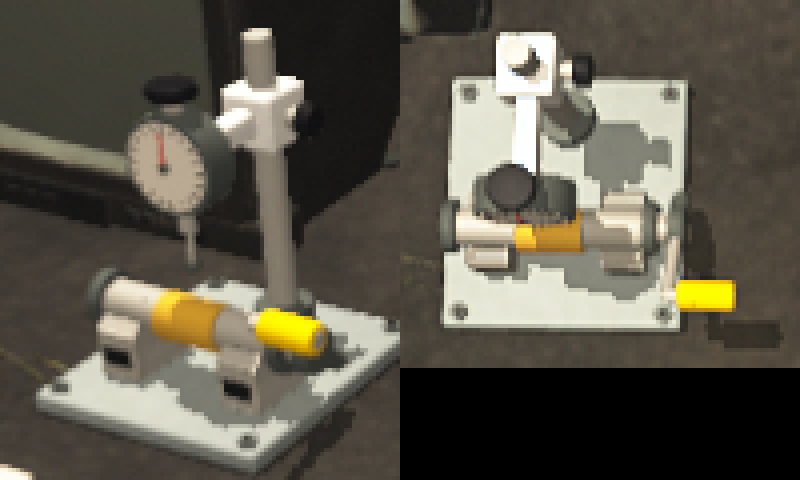

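The knob centre is at about scene (172.5,161) and top (172.5,196). The plate corners in the top view are near (158,170), (217.5,170.5), (215,232.5) and (156,231.5).

```bash
python3 - <<'E'
from h import *
import pickle
S=pickle.load(open('S.pkl','rb')); a,b=S['scene'],S['top']
g=tri(a,(201.8,222.2),b,(220.9,223.1))[0]
k,e=tri(a,(172.5,161.3),b,(172.5,195.8)); print('knob',k,e)
k2=onz(b,(172.5,195.8),186);print(k2)
v=(g-k2)[:2]; print(v,np.linalg.norm(v),np.hypot(46,100),'yaw',np.degrees(np.arctan2(v[1],v[0])-np.arctan2(-100,-46)))
C=[onz(b,((u-400)/4+145,w/4+150),12)[:2] for u,w in((453,80),(690,82),(680,330),(444,326))]
C=np.array(C);print(C.round(0),C.mean(0))
for i,j in((3,0),(2,1)): d=C[j]-C[i];print('x edge',np.degrees(np.arctan2(d[1],d[0])),np.linalg.norm(d))
for i,j in((1,0),(2,3)): d=C[j]-C[i];print('y edge',np.degrees(np.arctan2(-d[0],d[1])),np.linalg.norm(d))
E
```

```text
knob [491.84096173 138.3514611  184.47045926] 0.5060635256481241
[491.39877949 138.23161975 186.        ]
[-44.13588215 -97.80435368] 107.3017599725892 110.07270324653611 yaw 0.41434214124371943
[[588. 214.]
 [591.  63.]
 [433.  62.]
 [431. 210.]] [510.92313183 137.19014261]
x edge 1.543433384926868 157.21290167852325
x edge 0.38237678259537844 158.02330278137788
y edge 1.0792582204952323 150.95392823859825
y edge 0.7675465047232748 147.76051625154642
```

```bash
python3 -c "
from h import *
s=r.sense();print(r.tcp_to_tips,s['tool_pos'],s['tcp_rot'],s['ft_force'],s['finger_gap'],s['time'])"
```

```text
25.0 [237.74151601 550.40219376 255.33007125] [-1.79905168e+02 -7.27787988e-03  1.56632942e+02] [-0.11135842  0.22713427 -1.10983462] 85.11213514610134 0.1
```

Request:
{"op": "apply_moves", "data": {"angular": [[0,0,0.25],[0,0,0.25],[0,0,0.25],[0,0,0.25],[0,0,0.25],[0,0,0.25],[0,0,0.25],[0,0,0.25],[0,0,0.25],[0,0,0.25],[0,0,0.25],[0,0,0.25],[0,0,0],[0,0,0]], "travel": [[0.53,-0.86,-0.06],[0.53,-0.86,-0.06],[0.53,-0.86,-0.06],[0.53,-0.86,-0.06],[0.53,-0.86,-0.06],[0.53,-0.86,-0.06],[0.53,-0.86,-0.06],[0.53,-0.86,-0.06],[0.53,-0.86,-0.06],[0.53,-0.86,-0.06],[0.53,-0.86,-0.06],[0.53,-0.86,-0.06],[0,0,0],[0,0,0]], "jaw": [0,0,0,0,0,0,0,0,0,0,0,0,0,0], "force": 40}}

```text
time: 1.85
tool_pos: [491.9, 138.2, 227.1]
tcp_rot: [180.0, -0.1, -179.4]
ft_force: [-0.4, 0.2, 0.1]
finger_gap: -0.1
grip_force: 0.0
```

```bash
python3 - <<'E'
from h import *
s=r.sense();print(s['tool_pos'],s['tcp_rot'],s['ft_force'],s['finger_gap'],s['time'])
w=r.snapshot('wrist');a=r.snapshot('scene')
M=np.array(w['mount']);print(M.round(2).tolist())
c=a['color'][60:260,90:290]
o=np.hstack([w['color'],cv2.resize(c,(240,240),interpolation=3) if 0 else np.vstack([cv2.resize(c,(240,240),interpolation=3),np.zeros((180,240,3),np.uint8)])])
cv2.imwrite('pics/w1.png',cv2.cvtColor(o,cv2.COLOR_RGB2BGR))
E
```

```text
[491.94538867 138.18999119 227.10902165] [ 1.79985939e+02 -5.62572505e-02 -1.79422098e+02] [-0.41974047  0.2030843   0.12207503] -0.11795356741778011 1.85
[[-0.0, -0.96, -0.27, 68.68], [1.0, -0.0, -0.0, 0.09], [0.0, -0.27, 0.96, -116.45], [0.0, 0.0, 0.0, 1.0]]
```

View pics/w1.png

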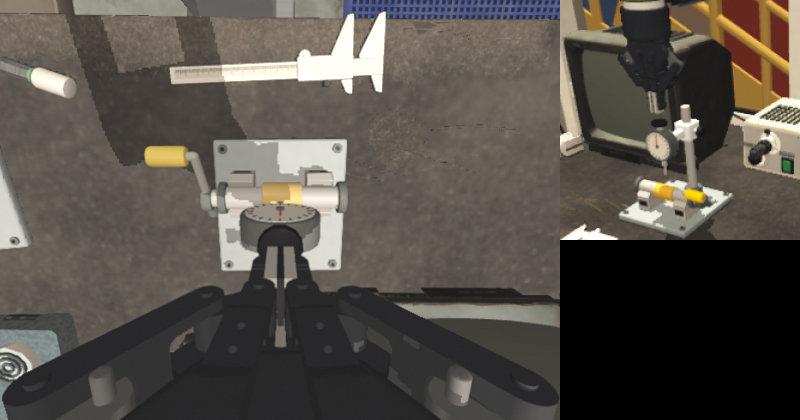

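In the wrist view the knob (280,240) sits right under the closed fingertips and is centred on them. The yellow grip is at about (166,156).

```bash
cat >> h.py <<'E'
from scipy.spatial.transform import Rotation as Ro
def wr(w,s):
    T=np.eye(4);T[:3,:3]=Ro.from_euler('xyz',s['tcp_rot'],degrees=True).as_matrix();T[:3,3]=s['tool_pos']
    C=np.linalg.inv(T@np.array(w['mount'])); w=dict(w);w['R']=C[:3,:3];w['t']=C[:3,3];return w
E
python3 - <<'E'
from h import *
s=r.sense();w=wr(r.snapshot('wrist'),s)
m=cv2.inRange(cv2.cvtColor(w['color'],cv2.COLOR_RGB2HSV),(20,100,90),(35,255,255));m[:,200:]=0;m[:100]=0
uv=np.argwhere(m).mean(0)[::-1];x,y,ww,hh=cv2.boundingRect(m);print(uv,x,y,ww,hh,'grip',onz(w,(x+ww/2,y+hh/2),86))
print('tip',proj(w,[491.9,138.2,202]),'knob proj',proj(w,[492,138.2,186]))
for uv in((214,141),(346,140),(342,270),(222,269)):print(onz(w,uv,12).round(1))
E
```

```text
[165.27017937 155.56053812] 144 145 45 22 grip [445.19219432  39.36536019  86.        ]
tip [[279.04566725 265.35662563]] knob proj [[279.15664428 253.36785072]]
[434.5  65.   12. ]
[431.8 210.7  12. ]
[589.3 217.   12. ]
[589.7  67.3  12. ]
```

Request:
{"op": "apply_moves", "data": {"angular": [[0,0,0],[0,0,0],[0,0,0],[0,0,0],[0,0,0],[0,0,0]], "travel": [[0,0,-0.15],[0,0,-0.15],[0,0,-0.15],[0,0,-0.15],[0,0,-0.1],[0,0,0]], "jaw": [0,0,0,0,0,0]}}

```text
time: 2.75
tool_pos: [492.3, 137.8, 198.9]
tcp_rot: [-180.0, -0.0, -179.4]
ft_force: [0.3, -0.0, 0.5]
finger_gap: 0.1
grip_force: 0.0
```

```bash
python3 - <<'E'
from h import *
a=r.snapshot('scene');s=r.sense();print(s['ft_force'],s['tool_pos'])
c=cv2.resize(a['color'][120:250,120:250],(520,520),interpolation=3)
cv2.imwrite('pics/s2.png',cv2.cvtColor(c,cv2.COLOR_RGB2BGR))
E
```

```text
[-0.04379305 -0.02472167 -0.78061704] [492.32366474 137.74948052 199.09410578]
```

View pics/s2.png

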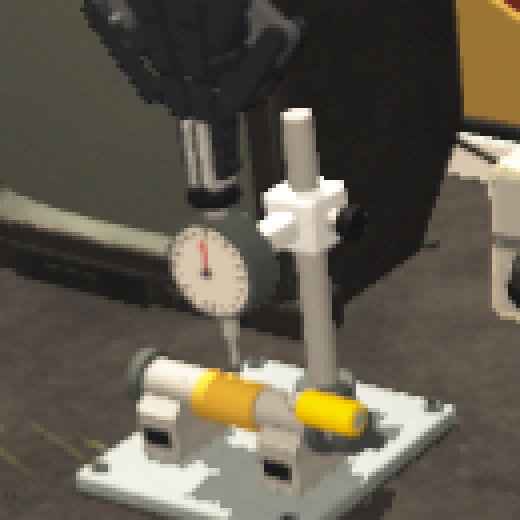

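The fingertips are resting on the knob (205,195), and the head is already partly down. I'll keep pressing to the stop.

Request:
{"op": "apply_moves", "data": {"angular": [[0,0,0],[0,0,0],[0,0,0],[0,0,0],[0,0,0]], "travel": [[0,0,-0.1],[0,0,-0.1],[0,0,-0.09],[0,0,0],[0,0,0]], "jaw": [0,0,0,0,0]}}

```text
time: 3.42
tool_pos: [492.6, 137.9, 188.0]
tcp_rot: [-180.0, 0.0, -179.4]
ft_force: [1.4, -1.4, 3.1]
finger_gap: 0.1
grip_force: 1.6
```

Request:
{"op": "apply_moves", "data": {"angular": [[0,0,0],[0,0,0],[0,0,0],[0,0,0]], "travel": [[0,0,-0.03],[0,0,-0.03],[0,0,0],[0,0,0]], "jaw": [0,0,0,0]}}

```text
time: 3.92
tool_pos: [492.7, 137.9, 187.9]
tcp_rot: [-180.0, 0.1, -179.4]
ft_force: [-8.9, -3.7, 19.2]
finger_gap: 0.1
grip_force: 10.1
```

The head is at its stop: fingertips at 163 mm with 19 N on the tool. Next I'll lift off, turn the tool 90° and go to the robot side of the grip.

Request:
{"op": "apply_moves", "data": {"angular": [[0,0,0],[0,0,-0.25],[0,0,-1],[0,0,-1],[0,0,-1],[0,0,-1],[0,0,-1],[0,0,-1],[0,0,-1],[0,0,-1],[0,0,-1],[0,0,-1],[0,0,-1],[0,0,0],[0,0,0]], "travel": [[0,0,0.5],[0,0,0.5],[-0.2,-0.25,0.2],[-0.2,-0.25,0],[-0.2,-0.25,0],[-0.2,-0.25,0],[-0.2,-0.25,0],[-0.2,-0.25,0],[-0.2,-0.25,0],[-0.2,-0.25,0],[-0.2,-0.25,0],[-0.2,-0.25,0],[-0.1,0,0],[0,0,0],[0,0,0]], "jaw": [0,0,0,0,0,0,0,0,0,0,0,0,0,0,0]}}

```text
time: 5.8
tool_pos: [408.4, 38.1, 233.3]
tcp_rot: [-180.0, -0.0, 90.8]
ft_force: [-0.1, -0.6, -0.7]
finger_gap: -0.1
grip_force: 0.0
```

```bash
python3 - <<'E'
from h import *
s=r.sense();print(s['tool_pos'],s['tcp_rot'],s['ft_force'],s['joint_pos'])
w=wr(r.snapshot('wrist'),s);a=r.snapshot('scene')
for z in(75,86,107):print(proj(w,[446.5,39,z]))
c=cv2.resize(a['color'][120:250,120:250],(240,240),interpolation=3)
o=np.hstack([w['color'],np.vstack([c,np.zeros((180,240,3),np.uint8)])])
cv2.imwrite('pics/w3.png',cv2.cvtColor(o,cv2.COLOR_RGB2BGR))
m=cv2.inRange(cv2.cvtColor(w['color'],cv2.COLOR_RGB2HSV),(20,100,90),(35,255,255))
k,l,st,ce=cv2.connectedComponentsWithStats(m)
for i in range(1,k):
    if st[i,4]>100: print(st[i],onz(w,(st[i,0]+st[i,2]/2,st[i,1]+st[i,3]/2),86))
E
```

```text
[408.36701693  38.10763162 233.26675753] [-1.79987377e+02 -4.92591904e-03  9.08195965e+01] [-0.1212789  -0.58559427 -0.66050289] [-1.84361191e+00 -2.28376040e+01  1.15287481e+02  4.33800502e-03
  8.75629614e+01 -2.66339390e+00]
[[320.72459949 202.7754594 ]]
[[322.30448484 205.58186124]]
[[325.69034463 211.59560785]]
[311 187  21  39 726] [445.79574877  38.10614424  86.        ]
```

View pics/w3.png

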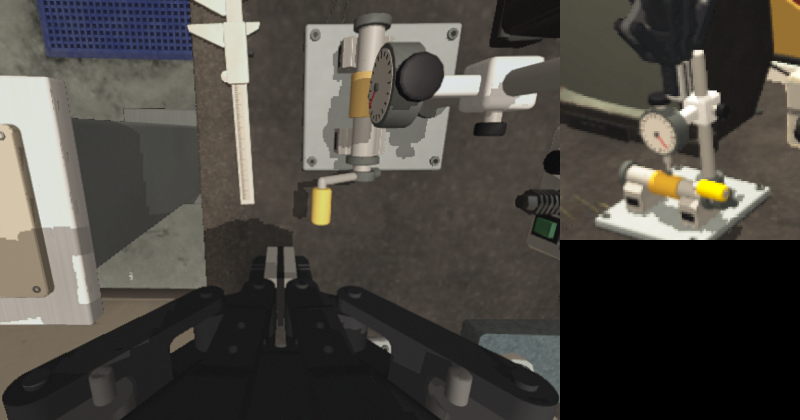

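The dial needle has turned, so the plunger is on the shaft. The grip at wrist (321,206) still leans towards the robot, at (446,38). I'll descend in front of it.

Request:
{"op": "apply_moves", "data": {"angular": [[0,0,0],[0,0,0],[0,0,0],[0,0,0],[0,0,0],[0,0,0],[0,0,0]], "travel": [[0,-0.05,-0.6],[0,0,-0.6],[0,0,-0.6],[0,0,-0.6],[0,0,-0.6],[0,0,-0.3],[0,0,0]], "jaw": [0,0,0,0,0,0,0]}}

```text
time: 6.78
tool_pos: [407.8, 36.1, 100.8]
tcp_rot: [-179.9, -0.0, 90.7]
ft_force: [-0.3, -0.1, 0.5]
finger_gap: -0.1
grip_force: 0.0
```

Request:
{"op": "apply_moves", "data": {"angular": [[0,0,0],[0,0,0],[0,0,0],[0,0,0],[0,0,0],[0,0,0]], "travel": [[0.2,0,0],[0.2,0,0],[0.2,0,0.15],[0.2,0,0.1],[0.2,0,0.08],[0,0,0]], "jaw": [0,0,0,0,0,0]}}

```text
time: 7.52
tool_pos: [449.7, 34.8, 116.5]
tcp_rot: [179.9, 0.1, 90.6]
ft_force: [-5.9, -4.8, 8.0]
finger_gap: 0.4
grip_force: 4.4
```

```bash
python3 - <<'E'
from h import *
a=r.snapshot('scene');s=r.sense();w=r.snapshot('wrist');print(s['ft_force'],s['tool_pos'])
c=cv2.resize(a['color'][130:240,130:240],(420,420),interpolation=3)
c=np.hstack([c,cv2.resize(w['color'][100:340,150:370],(380,420))])
cv2.imwrite('pics/s4.png',cv2.cvtColor(c,cv2.COLOR_RGB2BGR))
E
```

```text
[-5.73977616 -4.90399247  6.92893737] [449.38231032  34.9884323  116.2349309 ]
```

View pics/s4.png

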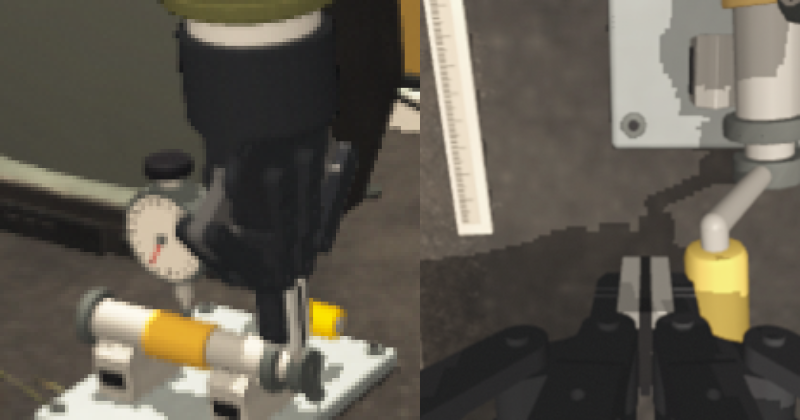

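In the scene view the crank has started up. In the wrist view there is a gap between the narrow pads (right edge at 672) and the grip (left edge at 690), so the wider black knuckle seems to be touching it. I'll check that with numbers.

```bash
python3 - <<'E'
from h import *
s=r.sense();w=wr(r.snapshot('wrist'),s);a=r.snapshot('scene')
print(s['ft_force'],s['tool_pos'],s['finger_gap'])
for im in(w,):
    m=cv2.inRange(cv2.cvtColor(im['color'],cv2.COLOR_RGB2HSV),(20,100,90),(35,255,255));m[:225]=0
    k,l,st,ce=cv2.connectedComponentsWithStats(m)
    print([(st[i].tolist(),ce[i].round(0)) for i in range(1,k) if st[i,4]>60])
for q in(-50,-30,-20,-10,0,10):
    t=np.radians(q);x,z=492+60*np.sin(t),47+60*np.cos(t)
    print(q,x.round(1),z.round(1),'w arm-end L/C/R',proj(w,[[x-9,55,z],[x,55,z],[x+9,55,z],[x,21,z]]).round(0).tolist(),'scene',proj(a,[x,38,z]).round(1))
m=cv2.inRange(cv2.cvtColor(a['color'],cv2.COLOR_RGB2HSV),(22,120,90),(35,255,255));m[:,:185]=0;m[300:]=0;m[:, 240:]=0
print(cv2.boundingRect(m))
p=s['tool_pos']
for h in(0,15,30,45):print(h,[proj(w,[p[0]+d,p[1]+11,p[2]-25+h]).round(0)[0].tolist() for d in(-14.5,0,14.5)])
E
```

```text
[-3.48598385 -2.58366108  6.21093893] [449.26429917  35.13964044 116.07148932] 0.267394702263306
[([303, 236, 37, 60, 1623], array([324., 264.]))]
-50 446.0 85.6 w arm-end L/C/R [[260.0, 224.0], [277.0, 224.0], [294.0, 224.0], [276.0, 282.0]] scene [[202.6 223.1]]
-30 462.0 99.0 w arm-end L/C/R [[291.0, 233.0], [309.0, 233.0], [328.0, 233.0], [307.0, 295.0]] scene [[206.7 213.9]]
-20 471.5 103.4 w arm-end L/C/R [[311.0, 236.0], [330.0, 237.0], [349.0, 237.0], [326.0, 300.0]] scene [[209.3 210.1]]
-10 481.6 106.1 w arm-end L/C/R [[334.0, 239.0], [353.0, 239.0], [373.0, 239.0], [348.0, 304.0]] scene [[212.1 206.9]]
0 492.0 107.0 w arm-end L/C/R [[357.0, 240.0], [376.0, 240.0], [396.0, 240.0], [370.0, 305.0]] scene [[215.1 204.5]]
10 502.4 106.1 w arm-end L/C/R [[379.0, 239.0], [398.0, 239.0], [418.0, 239.0], [390.0, 304.0]] scene [[218.  202.8]]
(185, 39, 51, 180)
0 [[255.0, 244.0], [283.0, 244.0], [310.0, 244.0]]
15 [[252.0, 256.0], [283.0, 256.0], [314.0, 256.0]]
30 [[249.0, 270.0], [283.0, 271.0], [318.0, 271.0]]
45 [[244.0, 289.0], [284.0, 290.0], [323.0, 290.0]]
```

Request:
{"op": "apply_moves", "data": {"angular": [[0,0,0],[0,0,0],[0,0,0]], "travel": [[-0.05,0,0.08],[0,0,0.06],[0,0,0]], "jaw": [0,0,0]}}

```text
time: 8.1
tool_pos: [446.7, 36.1, 120.7]
tcp_rot: [180.0, -0.0, 90.6]
ft_force: [0.1, 0.7, 0.1]
finger_gap: 0.3
grip_force: 0.0
```

Request:
{"op": "apply_moves", "data": {"angular": [[0,0,0],[0,0,0],[0,0,0],[0,0,0],[0,0,0]], "travel": [[0.2,0,0.05],[0.2,0,0.03],[0.2,0,0.02],[0.2,0,0],[0,0,0]], "jaw": [0,0,0,0,0]}}

```text
time: 8.72
tool_pos: [478.9, 36.0, 124.2]
tcp_rot: [180.0, -0.0, 90.6]
ft_force: [0.1, -0.1, 0.1]
finger_gap: 0.0
grip_force: 0.0
```

```bash
cat > g.py <<'E'
from h import *
s=r.sense();w=wr(r.snapshot('wrist'),s)
print(s['ft_force'],s['tool_pos'],s['time'])
m=cv2.inRange(cv2.cvtColor(w['color'],cv2.COLOR_RGB2HSV),(20,100,90),(35,255,255));m[:215]=0
k,l,st,ce=cv2.connectedComponentsWithStats(m)
print([(st[i].tolist(),ce[i].round(0)) for i in range(1,k) if st[i,4]>60])
for q in range(-30,61,10):
    t=np.radians(q);x,z=492+60*np.sin(t),47+60*np.cos(t)
    print(q,x.round(1),z.round(1),proj(w,[[x-9,55,z],[x,55,z],[x+9,55,z]]).round(0).tolist())
E
python3 g.py
```

```text
[ 0.07893507 -0.10941845  0.06385864] [478.91648583  35.99999267 124.1559934 ] 8.725
[([307, 227, 38, 69, 2074], array([326., 259.]))]
-30 462.0 99.0 [[232.0, 229.0], [250.0, 229.0], [267.0, 229.0]]
-20 471.5 103.4 [[250.0, 232.0], [268.0, 232.0], [286.0, 232.0]]
-10 481.6 106.1 [[270.0, 234.0], [288.0, 234.0], [307.0, 234.0]]
0 492.0 107.0 [[291.0, 235.0], [310.0, 235.0], [328.0, 235.0]]
10 502.4 106.1 [[313.0, 234.0], [331.0, 234.0], [349.0, 235.0]]
20 512.5 103.4 [[332.0, 233.0], [350.0, 233.0], [368.0, 233.0]]
30 522.0 99.0 [[349.0, 230.0], [367.0, 230.0], [384.0, 230.0]]
40 530.6 93.0 [[363.0, 226.0], [380.0, 227.0], [397.0, 227.0]]
50 538.0 85.6 [[372.0, 222.0], [389.0, 222.0], [405.0, 223.0]]
60 544.0 77.0 [[378.0, 218.0], [394.0, 218.0], [409.0, 218.0]]
```

The crank is just past the top, at about +7°, with almost no force. I'll carry on.

Request:
{"op": "apply_moves", "data": {"angular": [[0,0,0],[0,0,0],[0,0,0],[0,0,0],[0,0,0],[0,0,0],[0,0,0],[0,0,0]], "travel": [[0.17,0,-0.03],[0.17,0,-0.05],[0.17,0,-0.08],[0.17,0,-0.1],[0.14,0,-0.12],[0.1,0,-0.1],[0.05,0,0],[0,0,0]], "jaw": [0,0,0,0,0,0,0,0]}}

```text
time: 9.78
tool_pos: [517.2, 36.0, 105.1]
tcp_rot: [-180.0, 0.0, 90.6]
ft_force: [-0.9, 0.4, -0.4]
finger_gap: -0.3
grip_force: 0.0
```

```bash
python3 g.py
```

```text
[-0.89204273  0.37757405 -0.44335525] [517.18787999  36.00979424 105.06508466] 9.775
[([304, 225, 38, 70, 2018], array([324., 257.]))]
-30 462.0 99.0 [[140.0, 242.0], [160.0, 242.0], [180.0, 242.0]]
-20 471.5 103.4 [[157.0, 246.0], [178.0, 246.0], [199.0, 246.0]]
-10 481.6 106.1 [[178.0, 248.0], [200.0, 249.0], [221.0, 249.0]]
0 492.0 107.0 [[202.0, 249.0], [224.0, 250.0], [245.0, 250.0]]
10 502.4 106.1 [[227.0, 249.0], [249.0, 249.0], [270.0, 249.0]]
20 512.5 103.4 [[252.0, 247.0], [273.0, 247.0], [293.0, 247.0]]
30 522.0 99.0 [[274.0, 243.0], [294.0, 243.0], [314.0, 243.0]]
40 530.6 93.0 [[292.0, 238.0], [312.0, 239.0], [331.0, 239.0]]
50 538.0 85.6 [[307.0, 233.0], [325.0, 233.0], [343.0, 234.0]]
60 544.0 77.0 [[317.0, 228.0], [334.0, 228.0], [351.0, 228.0]]
```

The crank is at about +48°. I'll back off towards the robot and lift clear.

Request:
{"op": "apply_moves", "data": {"angular": [[0,0,0],[0,0,0],[0,0,0],[0,0,0],[0,0,0],[0,0,0],[0,0,0],[0,0,0],[0,0,0],[0,0,0]], "travel": [[-0.3,0,0],[-0.4,0,0],[0,0,0.5],[0,0,0.8],[0,0,0.8],[0,0,0.8],[-1,0,0.5],[-1,0,0],[-1,0,0],[0,0,0]], "jaw": [0,0,0,0,0,0,0,0,0,0]}}

```text
time: 11.08
tool_pos: [367.0, 36.1, 241.0]
tcp_rot: [179.9, 0.0, 90.6]
ft_force: [0.5, 0.6, -0.8]
finger_gap: 0.2
grip_force: 0.0
```

```bash
python3 - <<'E'
from h import *
a=r.snapshot('scene');s=r.sense();w=r.snapshot('top');print(s['ft_force'],s['tool_pos'])
c=cv2.resize(a['color'][140:240,130:230],(400,400),interpolation=3)
c=np.hstack([c,cv2.resize(w['color'][150:250,145:245],(400,400),interpolation=3)])
cv2.imwrite('pics/s5.png',cv2.cvtColor(c,cv2.COLOR_RGB2BGR))
m=lambda im:cv2.inRange(cv2.cvtColor(im['color'],cv2.COLOR_RGB2HSV),(24,150,120),(33,255,255))
P=[]
for im in(a,w):
    k,l,st,ce=cv2.connectedComponentsWithStats(m(im)); c=[(st[i,4],ce[i]) for i in range(1,k) if 180<ce[i][0]<245 and 180<ce[i][1]<250 and st[i,4]>30];print(c);P.append(max(c,key=lambda q:q[0])[1] if c else None)
if P[0] is not None and P[1] is not None: print(tri(a,P[0],w,P[1]))
E
```

```text
[ 0.42255755  0.27082074 -0.19117745] [368.32539751  36.07163681 241.26225894]
[(np.int32(88), array([226.15909091, 202.875     ]))]
[(np.int32(91), array([221.74725275, 184.9010989 ]))]
(array([538.20359663,  42.44624775,  89.31303821]), np.float64(0.930415947035714))
```

View pics/s5.png

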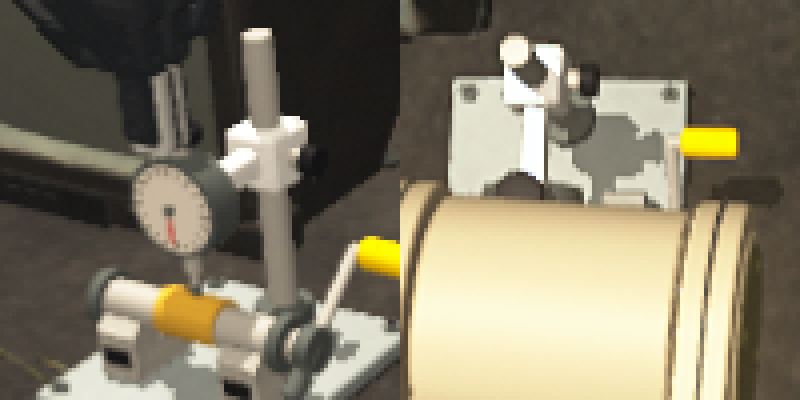

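The grip is at (538,42,89), leaning about 46 mm away from the robot. The shaft is still in its V-blocks with the plunger on the eccentric, and the arm is clear.

```bash
python3 -c "
from bench import r
print(r.hand_in())"
```

```text
the job is handed in; nothing more can be done
None
```

I pressed the yellow station's indicator fully down, swung its crank over to about 50° away from the robot, and left the shaft in its V-blocks with the arm clear. I handed the job in at about 11 s; hand-in returned no verdict. I never touched the blue station.

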